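Fit the drive collar of a chocolate tempering machine

TASK

The tempering machine's bowl is out and the drive collar has to go back on its spindle. Raise the stiff lid to about 105 degrees, a little past upright, and leave it standing there by itself, not laid back towards the gift boxes; then pinch the spindle across its flat, so that you feel the flat against a finger, and turn it until the flat faces the front panel. Slip the collar with the thumbscrew (not the plain spacer ring) over the shaft and finish while still holding it up in the fingers, its top flush with the shaft's end and its thumbscrew squarely over the flat, ready to be tightened, with nothing else on the counter disturbed.

Things in the scene. Friction and masses are not known exactly. Their poses are not given: they have to be found in the camera images.
- machine: Tempering machine, fixed: steel housing 260 x 260 mm (x -130..130, y -110..150), rim 115 mm high, sloped grey control panel at its front (to x -192, up to 105 mm high). Origin: on the spindle's axis at counter level; -x to the front panel, +y to the lid's hinge, z up. Open well inside: x -115..115, y -95..95, floor 34 mm up; a 46 mm boss rises to 42 mm round the spindle.
- lid (a joint): Opening of the steel lid, rad: 0 closed (level), 1.57 upright, 1.83 = 105 degrees, stop at 2.5. Stiff friction hinge (0.9 N m): stays wherever it is left; lifting at the handle takes up to about 10 N. Lid 244 mm along the hinge, 216 mm deep, 6 mm thick, 0.45 kg; it swings about a line along the machine's x, from the -y side up and over towards +y.
- lid_hinge (a point): Middle of the lid's hinge line: in the machine's frame x 0, y +110 mm, height 119 mm. Its axes turn with the lid (as the machine's when closed).
- lid_handle (a point): Middle of the black bar handle on the lid's outer face: round bar 10 mm thick, 100 mm long, parallel to the hinge, 40 mm above the lid's face, on two posts at its ends. 185 mm from the hinge line along the lid and 43 mm off the lid's middle plane; when closed it is at machine x 0, y -75 mm, height 162 mm.
- spindle (a joint): Turn of the spindle about its vertical axis, rad, growing counter-clockwise seen from above: 0 = the flat faces the machine's +x (rear), +1.57 = it faces +y, +3.14 or -3.14 = it faces the front panel (-x). Turns either way (to 4.0 each way), with slight drag (0.06 N m), and stays where left.
- shaft_end (a point): Centre of the spindle's upper end, 100 mm above the counter, 15 mm below the rim. Steel shaft of 18 mm diameter, bevelled 1.5 mm at the end. Axes turn with the spindle: +x points out of the flat, z up.
- flat (a point): The milled set-screw flat (D-cut) on the spindle: 14 mm wide, from 64 mm to 100 mm above the counter (the upper 36 mm of the shaft). The flat lies 5.5 mm from the axis, so the shaft is 14.5 mm thick across it, against up to 18 mm elsewhere (a firm grip reads about 1 mm less). Below it the shaft is round. This point: middle of the flat; +x points out of it.
- collar: Drive collar, loose, upright on the counter: plain steel ring of 40 mm outside diameter (outside is 12-sided, so 39 mm across where pinched at its y sides), 26 mm high, through bore 20.5 mm, about 0.19 kg, with one thumbscrew through its side. Origin: centre of its underside. -x points out along the thumbscrew, z up.
- screw_head (a point): Outer end of the collar's knurled thumbscrew, 37 mm from the collar's axis along its -x, 13 mm above its underside; stem 6 mm, head 13 mm diameter and 10 mm long. The screw does not reach into the bore. Axes as the collar's.
- spacer: Plain steel spacer ring without a screw, 40 mm diameter, 14 mm high, lying near the collar; not to be used or moved. Origin: centre of its underside.
- gift_boxes: Tied stack of three gift boxes, 180 x 120 mm (long side along x), 100 mm high, beside the machine on the lid's hinge side; leave alone. Origin: centre of its underside.
- scraper: Kitchen spatula lying on the counter along its x axis, about 280 mm long; leave alone.
- jar: Closed jar, 72 mm diameter, 95 mm high; leave alone. Origin: centre of its underside.
- cup: White mug, 72 mm diameter, 75 mm high; leave alone. Origin: centre of its underside.
Things that resemble listed ones, but are neither listed nor needed, are in the scene too. Leave any orange look-alike of the collar alone.

How it is judged (in metres and radians):
On the way, in this order (a step that is already met when the one before it is completed fails the run):
1. the lid stands by itself at 105 degrees, 10 degrees either way, untouched by the fingers (value of joint lid between 1.658 and 2.007 rad and contact force between the fingers and lid below 0.3 N), for 0.2 s.
2. with a finger pressing on the spindle's flat, the flat faces the front panel within 14 degrees ((value of joint spindle between 2.9 and 3.383 rad or value of joint spindle between -3.383 and -2.9 rad) and contact force between the fingers and spindle_c2 above 1 N), for 0.2 s.
At the end, for the whole second after the job is handed in: The fingers hold the collar (over 1 N) upright and at rest on the shaft, its top flush with the shaft's end within 4 mm, its thumbscrew over the flat within 12 degrees; the flat faces the front panel within 20 degrees and the lid still stands at 105 degrees within 12 degrees (contact force between the fingers and collar above 1 N and horizontal distance between collar and shaft_end below 0.004 m and angle between collar's own z axis and vertical below 0.12 rad and z of collar in the frame of shaft_end between -0.03 and -0.022 m and x of screw_head in the frame of shaft_end above 0.025 m and y of screw_head in the frame of shaft_end between -0.0075 and 0.0075 m and linear speed of collar below 0.02 m/s and (value of joint spindle between 2.8 and 3.483 rad or value of joint spindle between -3.483 and -2.8 rad) and value of joint lid between 1.62 and 2.05 rad); the arm keeps its last pose, push and grip.
It fails at once if the lid is laid back past 126 degrees (value of joint lid above 2.2 rad).
It fails at once if the spacer ring, gift boxes, scraper, jar or cup is shifted by more than 20 mm (distance of any of spacer, gift_boxes, scraper, jar, cup from where it was at the start of the episode above 0.02 m).
It also fails if it takes over 72 s, if anything falls off the work surface, if the arm or the gripper's body presses on something with over 40 N, if the wrist force passes 120 N, or if a joint passes its speed limit or range.

ROBOT

A 6-joint arm with a two-finger parallel gripper is mounted at the origin on the work surface. World frame = base frame: x ahead of the robot, y to its left, z up, the work surface at z = 0. Lengths are in mm, angles in degrees, forces in N, time in s.
With the tool pointing down it reaches from about 350 to 775 mm from the base axis. Payload 7.3 kg.
Tool frame: the origin (TCP) lies midway between the tips of the shut fingers; the grasp point (between the pads) lies ctrl.hold_point_z behind it (ctrl.hold_point_z is the distance from the TCP to the grasp point, in mm); z points along the fingers, y is the line along which they close (so a half turn about z gives the same grasp; the last joint's range is limited). The gripper opens to 92 mm and grips with 3 to 60 N. Pads are 19 mm wide; open, the fingers measure 130 mm over their backs; the gripper's body (75 mm by 190 mm) begins 47 mm behind the grasp point.
Start: joints at [66.177, 19.595, 87.324, -0, 73.075, -8.365], TCP at [139.917, 506.032, 226.741] pointing down, gripper open.
Joint ranges: [-145.02, 145.02], [-44.19, 115.74], [2.07, 154.8], [-57.11, 237.11], [16.16, 152.29], [-177.93, 177.93]. Speed limits (degrees/s): [147.25, 147.25, 180, 180, 180, 180].

INTERFACE

Orientations are given as a 3x3 rotation matrix whose columns are the frame's x, y, z axes.
In Python, from workcell import ctrl gives the robot as it stands. The module is installed in compiled form; this text tells all that it offers.
- The arm moves only by the tool play_rows, never from a script. Its argument "rows" is a list of rows, each a list of 7 numbers: the shift along the tool's x, y, z each as a share of 0.1 m, from -1 to 1, then the turn, a rotation vector about the tool's x, y, z each as a share of 120 degrees, from -1 to 1, then the opening, from 0 (shut) to 1 (fully open). In form: [[tx, ty, tz, rx, ry, rz, gripper], ...]. A call has 1 to 12 rows; each row shifts and turns the commanded pose from where the row before left it, along the tool's axes as they then stand; what a row does not reach is not made up. A row lasts 1/10 s, in which the tool goes at most 50 mm and 8.59 degrees, less where a joint would pass 70% of its speed; a pose out of reach is approached as far as the arm can. A call with a number of a shift or a turn outside -1 to 1 is refused whole. A call with a gripper value outside its range is refused whole. The fingers move at their own pace and stop on an object; "newtons" is the grip in N (left out, the last holds). Time passes only in rows, so rows that do not move let the fingers close. It gives the time, the measured TCP pose, the force, the opening and the grip force at its end, in the units of the state.
- ctrl.state(): the state, without advancing time (a new reading comes with each control period).
- ctrl.snapshot(name): name is "side" or "top" or "wrist"; returns (picture, depth): 400x640x3 uint8, blue, green, red; 400x640 float32, mm along the optical axis (not along the pixel's ray), 0 where there is no reading.
- ctrl.get_calibration(name): a dict with "mtx" (3x3 intrinsics, pixels), "view" (4x4, takes a point from world to camera coordinates); the wrist camera has in their place "T_tool_cam" (4x4, takes a point from camera to tool coordinates, whose origin is the TCP and whose axes are the flange's). Camera axes: x right, y down, z forward; pixel columns grow to the right and rows downward; lengths in mm; the calibration is good to about 2 mm. A picture is of the moment at which its call begins: read the wrist's pose just before it. get_calibration takes no time and is no camera call.
- ctrl.sign_off(): hands the job in; it is judged then, once.
The state is a dict: "clock": time; "joint_pos": joint angles; "joint_vel": joint speeds; "joint_torque": joint torques, N m; "position": TCP position; "tool_rot": TCP orientation; "force": force on the tool from outside, world axes, zero at the start; "moment": the same for the moment, N m; "grip_width": finger opening in mm; "grasp_force": force on a finger pad.
Only numpy, scipy, OpenCV 4.12 (cv2) and the standard library are available. Lean on these libraries where they do the work, as an engineer would, in place of code of your own. Each camera call takes 0.05 s, during which the arm holds its last target. There are 200 camera calls.

## Working session

There is one attempt and no reset: what is moved stays moved. The work goes in short steps, Python scripts to look and compute and a tool call to move; the robot and the scene stay as the last step left them, time stands still between calls to the robot, and variables do not carry over. Pictures are saved under pics/ and viewed, at most 10 in all, crops included, and the job is handed in when it is done.

Besides the shell and the picture viewer there is one more tool, called after "Request:" in YAML: its name, and indented under it one key for each argument. play_rows: Moves the arm, as the interface text tells. Its arguments: {"type":"object","properties":{"rows":{"type":"array"},"newtons":{"type":"number"}},"required":["rows"]}

```bash
mkdir -p pics; cat > h.py <<'E'
import numpy as np, cv2
from workcell import ctrl
def cam(n):
    s=ctrl.state(); im,d=ctrl.snapshot(n); c=ctrl.get_calibration(n); K=np.array(c["mtx"])
    if n=="wrist":
        T=np.eye(4);T[:3,:3]=np.array(s["tool_rot"]);T[:3,3]=s["position"]; M=T@np.array(c["T_tool_cam"])
    else: M=np.linalg.inv(np.array(c["view"]))
    return im,d,K,M   # M cam->world
def ray(u,v,K,M):
    r=M[:3,:3]@np.linalg.solve(K,[u,v,1.]); return M[:3,3],r
def onz(u,v,z,K,M):
    o,r=ray(u,v,K,M); return o+r*(z-o[2])/r[2]
def cloud(d,K,M):
    v,u=np.mgrid[:d.shape[0],:d.shape[1]]
    p=np.stack([(u-K[0,2])/K[0,0]*d,(v-K[1,2])/K[1,1]*d,d],-1)@M[:3,:3].T+M[:3,3]
    p[d==0]=np.nan; return p
E
python3 - <<'E'
from h import *
for n in("top","side","wrist"):
    im,d,K,M=cam(n); cv2.imwrite(f"pics/{n}0.png",im); np.savez(f"{n}0.npz",im=im,d=d,K=K,M=M); print(n,M[:3,3].round(),M[:3,2].round(2),K[0,0])
s=ctrl.state();print(s,ctrl.hold_point_z)
E
```

```text
top [ 340.   62. 1609.] [ 0.06 -0.01 -1.  ] 501.11971484246
side [-244. -824.  942.] [ 0.49  0.63 -0.6 ] 506.04381997906535
wrist [ 69. 525. 384.] [ 0.26 -0.07 -0.96] 311.15374418449284
{'clock': 0.15, 'joint_pos': array([ 6.61768291e+01,  1.96283362e+01,  8.73625202e+01,  7.23765430e-04,
        7.30734580e+01, -8.36483439e+00]), 'joint_vel': array([-0.05581821, -0.13156511, -0.25376789,  0.0249894 ,  0.03531342,
        0.02816192]), 'joint_torque': array([-1.39799572e-04, -4.31467724e+01, -2.44357377e+01,  7.17214169e-02,
        5.37710683e-02, -6.28516682e-05]), 'position': array([139.78943313, 505.75633894, 226.2079395 ]), 'tool_rot': array([[-9.63823502e-01,  2.66540881e-01, -4.64448926e-04],
       [ 2.66541228e-01,  9.63822976e-01, -1.02197508e-03],
       [ 1.75248409e-04, -1.10879839e-03, -9.99999370e-01]]), 'force': array([ 0.00907939,  0.05695332, -0.38710415]), 'moment': array([-0.0178705 , -0.02320824,  0.04025177]), 'grasp_force': 0.0, 'grip_width': 91.8182785642991} 18.8
```

View pics/top0.png

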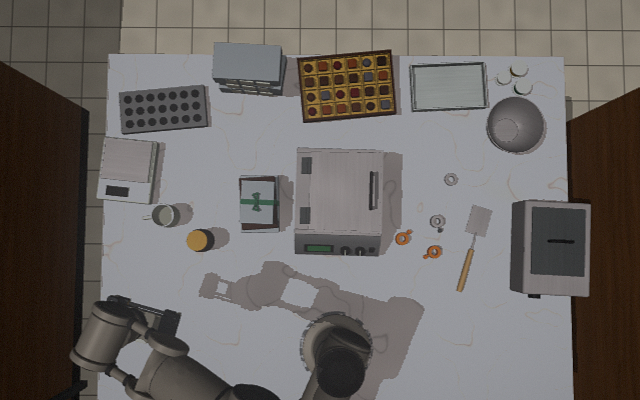

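View pics/side0.png

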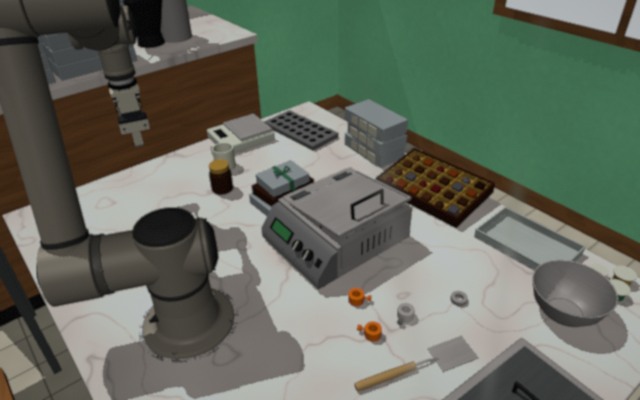

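Top view: the machine is at (340,200) with its panel towards the robot, the black handle at (374,190) and the gift boxes at (260,203). There are four ring candidates. Grey (437,222) has a thumbscrew stub at (440,230), and grey (451,179) is plain, so it is the spacer. (403,238) and (433,252) are orange look-alikes. The collar should be (437,222). I'll measure it and check with an enlarged crop.

```bash
python3 - <<'E'
from h import *
f=np.load("top0.npz");im,d,K,M=f["im"],f["d"],f["K"],f["M"]
P=cloud(d,K,M);z=P[...,2]
print("counter z",np.nanmedian(z[280:300,480:500]), np.nanmedian(z[130:140,230:280]))
win=np.zeros(z.shape,bool);win[140:262,285:392]=1
m=win&(z>108)&(z<132)
q=P[m][:,:2].astype(np.float32); r=cv2.minAreaRect(q);print("lid/rim rect",r,np.median(z[m]))
m=win&(z>148)&(z<180); q=P[m]; print("handle",len(q),q.mean(0) if len(q) else 0, cv2.minAreaRect(q[:,:2].astype(np.float32)) if len(q) else 0)
# dark handle colour mask
g=im.max(2); 
for nm,(u0,u1,v0,v1) in dict(collar=(425,450,208,240),spacer=(442,460,170,190)).items():
    w=np.zeros(z.shape,bool);w[v0:v1,u0:u1]=1
    mm=w&(z>5); print(nm,mm.sum(),np.nanmax(z[w]),np.nanmean(P[mm],0))
    hh=w&(z>8); 
def crop(u0,u1,v0,v1,k): return cv2.resize(im[v0:v1,u0:u1],None,fx=k,fy=k,interpolation=cv2.INTER_CUBIC)
a=crop(390,470,165,265,6)[:600]; cv2.imwrite("pics/crop1.png",a)
E
```

```text
counter z -0.012951715724511814 -0.2868130679715932
lid/rim rect ((478.7662353515625, -0.230987548828125), (277.4963684082031, 257.2351379394531), 0.24117982387542725) 123.517795804054
handle 297 [ 484.18278843 -115.61475609  150.70771101] ((484.50732421875, -104.01145935058594), (52.21855926513672, 243.20362854003906), 87.14259338378906)
collar 180 33.57916413919543 [ 396.12976136 -319.261206     18.40947602]
spacer 124 21.166825298188087 [ 536.90742888 -367.21865821   11.87009405]
```

View pics/crop1.png

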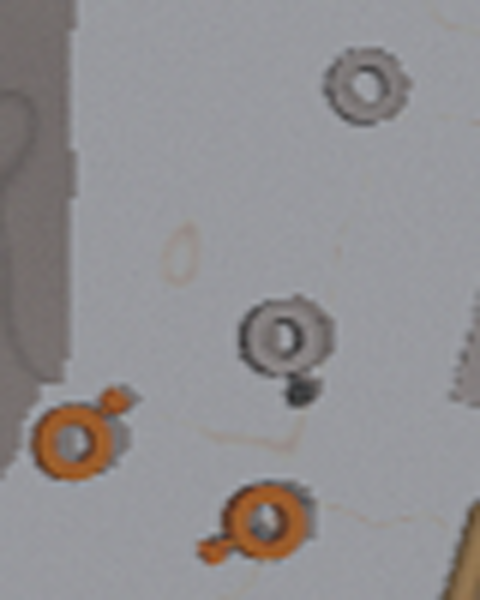

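The crop confirms it. The grey ring at crop (287,338) = px (437.8,221.3) has a dark screw head at crop (302,390) pointing roughly at the robot. The grey ring at (367,87) has no screw and is the spacer, and the other two are orange. Next, the handle line and machine pose.

```bash
python3 - <<'E'
from h import *
f=np.load("top0.npz");im,d,K,M=f["im"],f["d"],f["K"],f["M"]
P=cloud(d,K,M);z=P[...,2]
w=im[165:220,364:384].max(2); t=np.zeros(z.shape,bool); t[165:220,364:384]=w<60
v,u=np.nonzero(t); print(len(u),u.min(),u.max(),v.min(),v.max())
q=np.array([onz(a,b,167,K,M)[:2] for a,b in zip(u,v)],np.float32); r=cv2.minAreaRect(q); print("handle z167",r,np.nanmedian(z[t]),np.nanmax(z[t]))
vx=cv2.fitLine(q,cv2.DIST_L2,0,.01,.01).ravel();print("dir",np.degrees(np.arctan2(vx[1],vx[0])),vx)
# side-view handle: dark pixels
g=np.load("side0.npz");i2,d2,K2,M2=g["im"],g["d"],g["K"],g["M"];P2=cloud(d2,K2,M2)
m=(i2.max(2)<70)&(P2[...,2]>145)&(P2[...,2]<175)&(abs(P2[...,0]-480)<90)&(abs(P2[...,1]+75)<60)
print("side handle",m.sum(),np.median(P2[m],0),np.percentile(P2[m],[2,98],axis=0))
# lid/rim from both
for n,PP in(("top",P),("side",P2)):
    zz=PP[...,2]; m=(zz>117)&(zz<127)&(abs(PP[...,0]-480)<160)&(abs(PP[...,1])<160)
    m=cv2.morphologyEx(m.astype(np.uint8),cv2.MORPH_OPEN,np.ones((5,5)))>0
    print(n,m.sum(),cv2.minAreaRect(PP[m][:,:2].astype(np.float32)),np.median(zz[m]))
# collar
c=[onz(437.8,221.3,26,K,M),onz(440.3,230,13,K,M)];print(c,np.degrees(np.arctan2(*(c[1]-c[0])[1::-1])))
E
```

```text
92 369 372 171 209
handle z167 ((484.80682373046875, -92.42683410644531), (6.693439483642578, 110.42330932617188), 88.0937728881836) 187.14264761731943 195.34640499765737
dir -1.5619931 [ 9.9962842e-01 -2.7258547e-02  4.8668964e+02 -9.2499725e+01]
side handle 50 [434.08457321 -97.96519526 160.82596124] [[ 427.401915   -102.5372157   146.95300101]
 [ 534.16124182  -92.85411313  174.47029849]]
top 40 ((400.4358825683594, 77.0009994506836), (21.11393928527832, 11.926454544067383), 0.2359914928674698) 122.97204106089146
side 0 ((0.0, 0.0), (0.0, 0.0), 0.0) nan
[array([ 400.41913069, -320.10037032,   26.        ]), array([ 373.21806292, -330.91368766,   13.        ])] -158.32055500850996
  return _methods._mean(a, axis=axis, dtype=dtype,
  ret = ret.dtype.type(ret / rcount)
```

```bash
python3 - <<'E'
from h import *
for n,bx in(("top",(312,366,155,225)),("side",(325,385,185,215))):
    g=np.load(n+"0.npz");P=cloud(g["d"],g["K"],g["M"]);u0,u1,v0,v1=bx;q=P[v0:v1,u0:u1].reshape(-1,3);q=q[~np.isnan(q[:,0])]
    for _ in range(4):
        c,*_r=np.linalg.lstsq(np.c_[q[:,:2]-[480,0],np.ones(len(q))],q[:,2],rcond=None); e=q[:,2]-np.c_[q[:,:2]-[480,0],np.ones(len(q))]@c; s=e.std(); q=q[abs(e)<2.5*s+.5]
    print(n,"slope x,y, z0",c,s,q.min(0).round(),q.max(0).round())
g=np.load("top0.npz");P=cloud(g["d"],g["K"],g["M"])
print(P[190,290:396:3].round(0)[:,1:].tolist())
print(P[140:262:4,340].round(0)[:,::2].tolist())
g=np.load("side0.npz");P=cloud(g["d"],g["K"],g["M"]);m=g["im"].max(2)<60;m[:190]=0;m[222:]=0;m[:,:345]=0;m[:,390:]=0
v,u=np.nonzero(m);print([(a,b,P[b,a].round().tolist()) for a,b in list(zip(u,v))[::6]])
E
```

```text
top slope x,y, z0 [-3.36808497e-03 -1.15694543e-01  1.31998604e+02] 3.090819464172094 [387. -80. 115.] [594.  78. 149.]
side slope x,y, z0 [-2.31396882e-03 -1.19649607e-01  1.33375658e+02] 1.591064412745547 [ 398. -132.  122.] [605.  83. 153.]
[[150.0, -1.0], [140.0, 1.0], [126.0, 111.0], [116.0, 118.0], [107.0, 114.0], [98.0, 117.0], [89.0, 117.0], [80.0, 121.0], [72.0, 120.0], [63.0, 121.0], [54.0, 122.0], [45.0, 125.0], [36.0, 130.0], [27.0, 131.0], [18.0, 135.0], [9.0, 133.0], [0.0, 133.0], [-8.0, 133.0], [-17.0, 133.0], [-26.0, 130.0], [-35.0, 134.0], [-44.0, 133.0], [-53.0, 134.0], [-61.0, 141.0], [-69.0, 146.0], [-78.0, 149.0], [-88.0, 140.0], [-91.0, 188.0], [-105.0, 143.0], [-113.0, 150.0], [-121.0, 154.0], [-151.0, -3.0], [-160.0, 1.0], [-170.0, -1.0], [-180.0, -3.0], [-189.0, -2.0]]
[[664.0, -2.0], [652.0, -7.0], [639.0, -8.0], [602.0, 131.0], [589.0, 135.0], [577.0, 131.0], [565.0, 135.0], [553.0, 135.0], [541.0, 132.0], [529.0, 138.0], [517.0, 135.0], [505.0, 138.0], [494.0, 130.0], [482.0, 132.0], [470.0, 135.0], [458.0, 135.0], [446.0, 131.0], [434.0, 136.0], [422.0, 1
[... 761 characters left out ...]
.int64(199), [531.0, -101.0, 162.0]), (np.int64(381), np.int64(200), [529.0, -100.0, 159.0]), (np.int64(362), np.int64(201), [463.0, -97.0, 186.0]), (np.int64(359), np.int64(202), [453.0, -97.0, 187.0]), (np.int64(356), np.int64(203), [446.0, -94.0, 186.0]), (np.int64(354), np.int64(204), [439.0, -94.0, 186.0]), (np.int64(354), np.int64(205), [439.0, -94.0, 184.0]), (np.int64(353), np.int64(207), [434.0, -96.0, 181.0]), (np.int64(353), np.int64(209), [434.0, -96.0, 175.0]), (np.int64(353), np.int64(211), [432.0, -99.0, 171.0]), (np.int64(353), np.int64(213), [431.0, -100.0, 166.0]), (np.int64(352), np.int64(216), [433.0, -94.0, 152.0]), (np.int64(354), np.int64(218), [435.0, -100.0, 148.0])]
```

The lid already stands about 6.8° ajar: both views give a slope of about 0.118. The handle bar is at roughly (484,-94,184) with its direction about -1.5°, so the hinge is at y≈85 and the spindle near (484,-25). Moving above the handle.

Request:
play_rows:
  rows:
    - [0,0,-0.2,0,0,-0.058,1]
    - [0,0,-0.2,0,0,-0.058,1]
    - [-0.225,-0.37,0,0,0,0,1]
    - [-0.225,-0.37,0,0,0,0,1]
    - [-0.225,-0.37,0,0,0,0,1]
    - [-0.225,-0.37,0,0,0,0,1]
    - [-0.225,-0.37,0,0,0,0,1]
    - [-0.225,-0.37,0,0,0,0,1]
    - [-0.225,-0.37,0,0,0,0,1]
    - [-0.225,-0.37,0,0,0,0,1]
    - [-0.225,-0.37,0,0,0,0,1]
    - [-0.225,-0.37,0,0,0,0,1]
  newtons: 40

```text
clock: 1.35
position: [355.3, 128.4, 266.8]
tool_rot: [[-1.0, 0.027, 0.0], [0.027, 1.0, 0.0], [-0.0, 0.0, -1.0]]
force: [0.0, 0.3, -0.3]
grip_width: 92.0
grasp_force: 0.0
```

Request:
play_rows:
  rows:
    - [-0.225,-0.37,0,0,0,0,1]
    - [-0.225,-0.37,0,0,0,0,1]
    - [-0.225,-0.37,0,0,0,0,1]
    - [-0.225,-0.37,0,0,0,0,1]
    - [-0.225,-0.37,0,0,0,0,1]
    - [-0.225,-0.37,0,0,0,0,1]
    - [0,0,0,0,0,0,1]
    - [0,0,0,0,0,0,1]

```text
clock: 2.15
position: [483.6, -95.9, 265.9]
tool_rot: [[-1.0, 0.029, -0.002], [0.029, 1.0, 0.001], [0.002, 0.001, -1.0]]
force: [0.2, 0.8, -0.3]
grip_width: 91.8
grasp_force: 0.0
```

```bash
python3 - <<'E'
from h import *
im,d,K,M=cam("wrist");P=cloud(d,K,M);cv2.imwrite("pics/w1.png",im);np.savez("w1.npz",im=im,d=d,K=K,M=M)
s=ctrl.state();print(s["position"],s["tool_rot"].round(3).tolist(),s["joint_pos"].round(1))
z=P[...,2];m=(im.max(2)<60)&(z>176)&(z<200)&(abs(P[...,0]-484)<75)&(abs(P[...,1]+94)<30);q=P[m];print(m.sum(),q.mean(0),q.min(0),q.max(0))
if m.sum()>20:print(cv2.minAreaRect(q[:,:2].astype(np.float32)),np.degrees(np.arctan(cv2.fitLine(q[:,:2].astype(np.float32),1,0,.01,.01)[1]/cv2.fitLine(q[:,:2].astype(np.float32),1,0,.01,.01)[0])))
E
```

```text
[483.35612187 -95.01433393 266.24919172] [[-1.0, 0.027, -0.001], [0.027, 1.0, 0.001], [0.001, 0.001, -1.0]] [ -20.1   14.5   88.1    0.    77.4 -108.5]
1367 [478.42917419 -91.85074487 187.0686056 ] [428.4229689  -98.21593579 176.05698176] [533.88346809 -86.99350705 190.03010033]
((481.15362548828125, -92.4962158203125), (9.303543090820312, 105.45506286621094), 88.80754852294922) [-1.3462014]
```

View pics/w1.png

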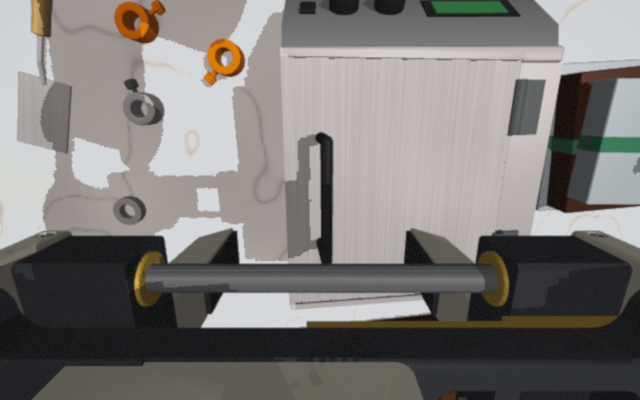

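Wrist view: the handle bar is between the fingers (black strip at px (325,200)), centred at about (481,-92,185) with yaw -1.3°. The collar at (140,108) has its screw at (131,86), and the spacer is at (128,210). Next: descend and grip the bar.

Request:
play_rows:
  rows:
    - [0,0.03,0.25,0,0,0,1]
    - [0.02,0,0.25,0,0,0,1]
    - [0,0,0.25,0,0,0,1]
    - [0,0,0.25,0,0,0,1]
    - [0,0,0,0,0,0,0.6]
    - [0,0,0,0,0,0,0]
    - [0,0,0,0,0,0,0]
    - [0,0,0,0,0,0,0]
    - [0,0,0,0,0,0,0]
    - [0,0,0,0,0,0,0]
    - [0,0,0,0,0,0,0]
  newtons: 40

```text
clock: 3.3
position: [482.0, -92.5, 167.0]
tool_rot: [[-1.0, 0.027, 0.0], [0.027, 1.0, -0.0], [-0.0, -0.0, -1.0]]
force: [-1.1, -0.0, 0.7]
grip_width: 40.3
grasp_force: 0.0
```

Request:
play_rows:
  rows:
    - [0,0,0,0,0,0,0]
    - [0,0,0,0,0,0,0]
    - [0,0,0,0,0,0,0]
    - [0,0,0,0,0,0,0]
    - [0,0,0,0,0,0,0]
    - [0,0,0,0,0,0,0]

```text
clock: 3.9
position: [481.9, -91.7, 166.5]
tool_rot: [[-1.0, 0.027, -0.0], [0.027, 1.0, 0.001], [0.0, 0.001, -1.0]]
force: [1.2, 4.3, -1.0]
grip_width: 8.5
grasp_force: 40.0
```

```bash
cat > arc.py <<'E'
import numpy as np
def rows(t0,t1,n,phi0,k,L=18.8):
    pr=lambda t:185*np.array([-np.cos(t),np.sin(t)])+43*np.array([np.sin(t),np.cos(t)])
    zt=lambda p:np.array([-np.sin(p),-np.cos(p)]); yt=lambda p:np.array([np.cos(p),-np.sin(p)])
    T=np.radians(np.linspace(t0,t1,n+1)); 
    for i in range(n):
        p0,p1=[np.radians(phi0)+k*(T[j]-T[0]) for j in(i,i+1)]
        d=pr(T[i+1])+L*zt(p1)-pr(T[i])-L*zt(p0)
        print([0,round(d@yt(p0)/100,3),round(d@zt(p0)/100,3),round(np.degrees(p1-p0)/120,4)],np.degrees(T[i+1]).round(1),(pr(T[i+1])+L*zt(p1)).round())
E
python3 -c "
from arc import *
rows(6.8,104.8,28,0,.5)
from workcell import ctrl;s=ctrl.state();print(s['position'],s['grip_width'],s['grasp_force'],s['force'])"
```

```text
[0, np.float64(0.037), np.float64(-0.108), np.float64(0.0146)] 10.3 [-175.   57.]
[0, np.float64(0.04), np.float64(-0.107), np.float64(0.0146)] 13.8 [-171.   67.]
[0, np.float64(0.044), np.float64(-0.105), np.float64(0.0146)] 17.3 [-166.   77.]
[0, np.float64(0.047), np.float64(-0.104), np.float64(0.0146)] 20.8 [-160.   87.]
[0, np.float64(0.05), np.float64(-0.102), np.float64(0.0146)] 24.3 [-154.   97.]
[0, np.float64(0.053), np.float64(-0.1), np.float64(0.0146)] 27.8 [-147.  106.]
[0, np.float64(0.056), np.float64(-0.098), np.float64(0.0146)] 31.3 [-140.  114.]
[0, np.float64(0.059), np.float64(-0.096), np.float64(0.0146)] 34.8 [-132.  123.]
[0, np.float64(0.062), np.float64(-0.094), np.float64(0.0146)] 38.3 [-124.  130.]
[0, np.float64(0.065), np.float64(-0.092), np.float64(0.0146)] 41.8 [-115.  137.]
[0, np.float64(0.067), np.float64(-0.09), np.float64(0.0146)] 45.3 [-106.  144.]
[0, np.float64(0.07), np.float64(-0.088), np.float64(0.0146)] 48.8 [-96. 150.]
[0, np.float64(0.073), np.float64(-0.085), np.float64(0.0146)] 52.3 [-86. 155.]
[0, np.float64(0.075), np.float64(-0.083), n
[... 566 characters left out ...]
(0.0146)] 80.3 [ -0. 175.]
[0, np.float64(0.093), np.float64(-0.061), np.float64(0.0146)] 83.8 [ 11. 174.]
[0, np.float64(0.095), np.float64(-0.058), np.float64(0.0146)] 87.3 [ 22. 172.]
[0, np.float64(0.097), np.float64(-0.055), np.float64(0.0146)] 90.8 [ 33. 170.]
[0, np.float64(0.098), np.float64(-0.052), np.float64(0.0146)] 94.3 [ 44. 168.]
[0, np.float64(0.1), np.float64(-0.048), np.float64(0.0146)] 97.8 [ 54. 164.]
[0, np.float64(0.101), np.float64(-0.045), np.float64(0.0146)] 101.3 [ 65. 160.]
[0, np.float64(0.102), np.float64(-0.042), np.float64(0.0146)] 104.8 [ 75. 156.]
[481.94139861 -91.72157455 166.54407033] 8.50426102584128 39.99786078929901 [ 1.17102571  4.32756279 -0.99687461]
```

Request:
play_rows:
  rows:
    - [0,0.037,-0.108,0.0146,0,0,0]
    - [0,0.04,-0.107,0.0146,0,0,0]
    - [0,0.044,-0.105,0.0146,0,0,0]
    - [0,0.047,-0.104,0.0146,0,0,0]
    - [0,0.05,-0.102,0.0146,0,0,0]
    - [0,0.053,-0.1,0.0146,0,0,0]
    - [0,0.056,-0.098,0.0146,0,0,0]
    - [0,0.059,-0.096,0.0146,0,0,0]

```text
clock: 4.7
position: [483.0, -46.3, 242.8]
tool_rot: [[-1.0, 0.026, -0.008], [0.027, 0.969, -0.245], [0.002, -0.245, -0.97]]
force: [2.4, -3.4, -8.4]
grip_width: 8.6
grasp_force: 40.0
```

Request:
play_rows:
  rows:
    - [0,0.062,-0.094,0.0146,0,0,0]
    - [0,0.065,-0.092,0.0146,0,0,0]
    - [0,0.067,-0.09,0.0146,0,0,0]
    - [0,0.07,-0.088,0.0146,0,0,0]
    - [0,0.073,-0.085,0.0146,0,0,0]
    - [0,0.075,-0.083,0.0146,0,0,0]
    - [0,0.078,-0.08,0.0146,0,0,0]
    - [0,0.08,-0.078,0.0146,0,0,0]
    - [0,0.083,-0.075,0.0146,0,0,0]
    - [0,0.085,-0.072,0.0146,0,0,0]

```text
clock: 5.7
position: [485.5, 50.8, 294.6]
tool_rot: [[-1.0, 0.025, -0.015], [0.029, 0.848, -0.529], [-0.0, -0.529, -0.849]]
force: [-1.7, -8.3, 3.2]
grip_width: 8.5
grasp_force: 40.0
```

Request:
play_rows:
  rows:
    - [0,0.087,-0.07,0.0146,0,0,0]
    - [0,0.089,-0.067,0.0146,0,0,0]
    - [0,0.091,-0.064,0.0146,0,0,0]
    - [0,0.093,-0.061,0.0146,0,0,0]
    - [0,0.095,-0.058,0.0146,0,0,0]
    - [0,0.097,-0.055,0.0146,0,0,0]
    - [0,0.098,-0.052,0.0146,0,0,0]
    - [0,0.1,-0.048,0.0146,0,0,0]
    - [0,0.101,-0.045,0.0146,0,0,0]
    - [0,0.102,-0.042,0.0146,0,0,0]
    - [0,0,0,0,0,0,0]
    - [0,0,0,0,0,0,0]

```text
clock: 6.9
position: [488.7, 162.0, 278.8]
tool_rot: [[-1.0, 0.02, -0.017], [0.026, 0.655, -0.755], [-0.003, -0.756, -0.655]]
force: [-5.0, 10.9, 14.5]
grip_width: 8.6
grasp_force: 40.0
```

```bash
python3 - <<'E'
from h import *
s=ctrl.state();print(s["position"],s["joint_pos"].round(1),s["force"])
im,d,K,M=cam("side");cv2.imwrite("pics/s2.png",im);np.savez("s2.npz",im=im,d=d,K=K,M=M)
E
```

```text
[488.66255728 161.96974845 278.84886448] [ 32.3  34.   73.  -40.1 102.  -54.3] [-5.00458739 10.93820357 14.47559625]
```

View pics/s2.png

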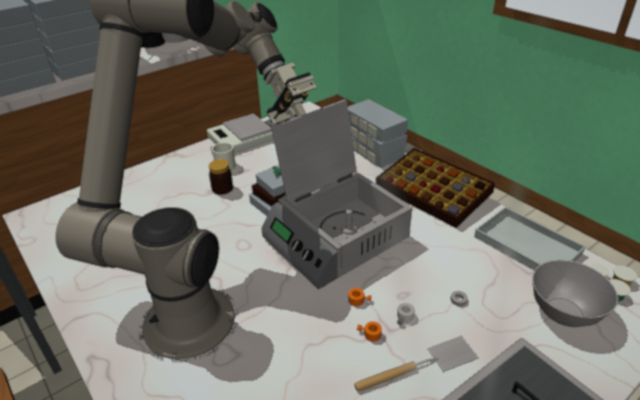

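Side view: the lid stands past upright (px 315,150) with the gripper behind it, and the spindle is visible at (348,215). I'll measure the lid's tilt.

```bash
cat > lid.py <<'E'
from h import *
def lid():
    im,d,K,M=cam("side");q=cloud(d,K,M).reshape(-1,3)
    q=q[(q[:,2]>140)&(q[:,2]<315)&(abs(q[:,0]-484)<95)&(q[:,1]>60)&(q[:,1]<180)]
    for _ in range(5):
        A=np.c_[q[:,0]-484,q[:,2]-119,np.ones(len(q))];c=np.linalg.lstsq(A,q[:,1],rcond=None)[0];e=q[:,1]-A@c;q=q[abs(e)<2.5*e.std()+.3]
    print("lid deg",90+np.degrees(np.arctan(c[1])),"yaw",np.degrees(np.arctan(c[0])),"inner face y at hinge height",c[2],e.std(),len(q))
E
python3 -c "
from lid import *
lid()"
```

```text
lid deg 103.84929631224769 yaw -1.4036136228787488 inner face y at hinge height 83.33504074224774 2.2099641359634528 3624
```

Request:
play_rows:
  rows:
    - [0,0,0,0,0,0,0.2]
    - [0,0,0,0,0,0,0.2]
    - [0,0,0,0,0,0,0.2]
    - [0,0,-0.1,0,0,0,0.2]
    - [0,0,-0.2,0,0,0,0.2]
    - [0,0,-0.3,0,0,0,0.2]
    - [0,0,-0.3,0,0,0,0.2]
    - [0,0,-0.3,0,0,0,0.2]
    - [0,0,0,0,0,0,0.2]
    - [0,0,0,0,0,0,0.2]

```text
clock: 8.0
position: [491.3, 251.7, 354.5]
tool_rot: [[-1.0, 0.017, -0.02], [0.026, 0.655, -0.755], [-0.0, -0.755, -0.655]]
force: [1.1, -0.4, 0.0]
grip_width: 18.1
grasp_force: 0.0
```

```bash
python3 -c "
from lid import *
lid();s=ctrl.state();print(s['position'],s['force'],s['grip_width'],s['joint_pos'].round(1))"
```

```text
lid deg 103.83072008082871 yaw -1.4874149225729008 inner face y at hinge height 83.37612573767179 2.240529114717072 3625
[491.15175708 251.08074271 354.06407761] [ 0.88193644  0.03950505 -0.53058097] 18.568393079292928 [ 38.4  38.8  52.6 -41.  118.  -60.3]
```

Request:
play_rows:
  rows:
    - [0,0,0,-0.0585,0,0,0.4]
    - [0,0,0,-0.0585,0,0,0.4]
    - [0,0,0,-0.0585,0,0,0.4]
    - [0,0,0,-0.0585,0,0,0.4]
    - [0,0,0,-0.0585,0,0,0.4]
    - [0,0,0,-0.0585,0,0,0.4]
    - [0,0,0,-0.0585,0,0,0.4]
    - [0,0,-0.25,0,0,0,0.4]
    - [0,0,-0.25,0,0,0,0.4]
    - [0,0,0,0,0,0,0.4]

```text
clock: 9.05
position: [491.7, 250.2, 407.6]
tool_rot: [[-1.0, 0.029, 0.005], [0.029, 1.0, 0.003], [-0.004, 0.003, -1.0]]
force: [-0.7, 0.1, -0.4]
grip_width: 36.8
grasp_force: 0.0
```

Request:
play_rows:
  rows:
    - [0,-0.3,0,0,0,0,0.6]
    - [0,-0.4,0,0,0,0,0.6]
    - [0,-0.4,0,0,0,0,0.6]
    - [0,-0.4,0,0,0,0,0.6]
    - [0,-0.4,0,0,0,0,0.6]
    - [0,-0.4,0,0,0,0,0.6]
    - [0,-0.4,0,0,0,0,0.6]
    - [0,0,0,0,0,0,0.6]
    - [0,0,0,0,0,0,0.6]

```text
clock: 9.95
position: [483.4, -19.3, 403.3]
tool_rot: [[-1.0, 0.03, -0.002], [0.03, 1.0, 0.002], [0.002, 0.002, -1.0]]
force: [0.1, 0.9, 1.1]
grip_width: 54.9
grasp_force: 0.0
```

```bash
python3 - <<'E'
from lid import *
lid()
im,d,K,M=cam("wrist");cv2.imwrite("pics/w2.png",im);np.savez("w2.npz",im=im,d=d,K=K,M=M)
t=cam("top");np.savez("t2.npz",im=t[0],d=t[1],K=t[2],M=t[3])
s=ctrl.state();print(s["position"],s["tool_rot"].round(3).tolist(),s["joint_pos"].round(1))
E
```

```text
lid deg 103.89455619881555 yaw -1.45712510385841 inner face y at hinge height 83.19212388601319 2.2109907455278566 3612
[483.7564131  -17.57521232 404.04708862] [[-1.0, 0.026, -0.001], [0.026, 1.0, 0.002], [0.001, 0.002, -1.0]] [-11.2  10.9  71.8   0.1  97.4 -99.7]
```

View pics/w2.png

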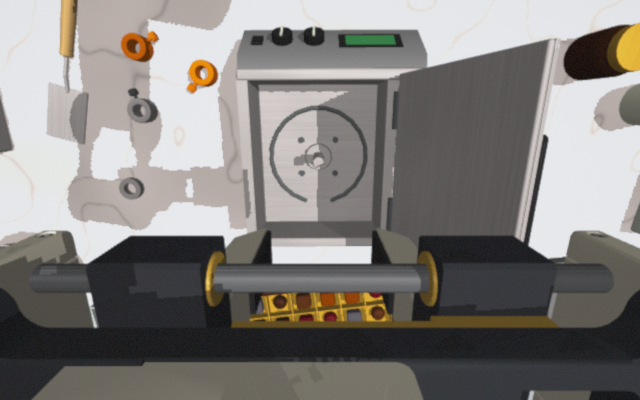

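Wrist view: the open well, with the spindle end at px (318,156). The collar is at (141,110), with its screw towards the panel side at (134,94). I'll measure the spindle, then descend for a closer view.

```bash
python3 - <<'E'
from h import *
f=np.load("w2.npz");im,d,K,M=f["im"],f["d"],f["K"],f["M"];P=cloud(d,K,M);z=P[...,2]
print("ray",onz(318,156,100,K,M))
m=(abs(P[...,0]-484)<40)&(abs(P[...,1]+24)<40)&(z>92)&(z<108);q=P[m];print(m.sum(),q.mean(0),cv2.minEnclosingCircle(q[:,:2].astype(np.float32)))
# well edges
m=(z>110)&(z<120)&(abs(P[...,0]-484)<140)&(abs(P[...,1]+24)<125);print(cv2.minAreaRect(P[m][:,:2].astype(np.float32)))
f=np.load("t2.npz");P=cloud(f["d"],f["K"],f["M"]);z=P[...,2];m=(abs(P[...,0]-484)<40)&(abs(P[...,1]+24)<40)&(z>85)&(z<110);print("top",m.sum(),P[m].mean(0) if m.any() else 0)
E
```

```text
ray [475.57645351 -22.56095984 100.        ]
99 [482.98009632 -23.19724069  99.20768452] ((484.6076354980469, -22.803050994873047), 8.976913452148438)
((484.51129150390625, -18.10840606689453), (230.45547485351562, 258.2609558105469), 88.41234588623047)
top 27 [483.2268056  -23.24065373  98.18385725]
```

Request:
play_rows:
  rows:
    - [0,-0.06,0.4,0,0,0,0.6]
    - [0,0,0.4,0,0,0,0.6]
    - [0,0,0.4,0,0,0,0.6]
    - [0,0,0.4,0,0,0,0.6]
    - [0,0,0.4,0,0,0,0.6]
    - [0,0,0,0,0,0,0.6]
    - [0,0,0,0,0,0,0.6]

```text
clock: 10.8
position: [484.1, -23.4, 205.2]
tool_rot: [[-1.0, 0.025, -0.0], [0.025, 1.0, 0.002], [0.0, 0.002, -1.0]]
force: [0.3, 0.5, 1.4]
grip_width: 54.9
grasp_force: 0.0
```

```bash
python3 - <<'E'
from h import *
s=ctrl.state();print(s["position"])
im,d,K,M=cam("wrist");np.savez("w3.npz",im=im,d=d,K=K,M=M);P=cloud(d,K,M);z=P[...,2]
m=(abs(P[...,0]-484)<30)&(abs(P[...,1]+24)<30)&(z>94)&(z<106);q=P[m];print(m.sum(),np.median(z[m]),cv2.minEnclosingCircle(q[:,:2].astype(np.float32)))
v,u=np.nonzero(m);print(u.min(),u.max(),v.min(),v.max());u0=int(u.mean());v0=int(v.mean())
cv2.imwrite("pics/w3c.png",cv2.resize(im[v0-40:v0+40,u0-40:u0+40],None,fx=7,fy=7,interpolation=cv2.INTER_CUBIC));print(u0,v0)
E
```

```text
[484.08563678 -23.44310669 205.19790004]
289 99.43977459640854 ((484.8812255859375, -22.89837074279785), 9.156108856201172)
312 332 186 205
321 195
```

View pics/w3c.png

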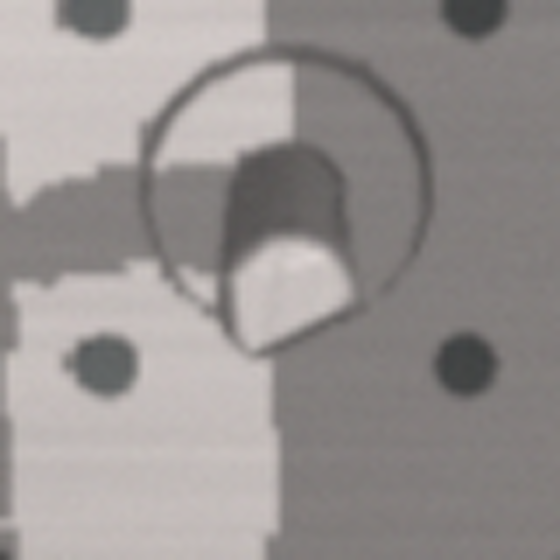

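The crop shows the spindle end as a D. The flat's edge runs from crop (245,352) to (355,298), i.e. px (316,205.3) to (331.7,197.6), facing away from the panel and a little to +y. Now its angle:

```bash
python3 - <<'E'
from h import *
f=np.load("w3.npz");im,d,K,M=f["im"],f["d"],f["K"],f["M"]
a=onz(321-40+245/7-.5,195-40+352/7-.5,100,K,M);b=onz(321-40+355/7-.5,195-40+298/7-.5,100,K,M)
t=b-a;n=np.array([-t[1],t[0]]);n*=np.sign(n[0]);print(a,b,np.linalg.norm(t),"flat world deg",np.degrees(np.arctan2(n[1],n[0])))
n=n/np.hypot(*n);print("axis from chord",(a+b)[:2]/2-5.5*n)
g=im[155:235,281:361].max(2);m=cv2.inRange(g,205,255);nn,l,st,ce=cv2.connectedComponentsWithStats(m);k=l[int(285/7),int(290/7)];print(st[k])
c=max(cv2.findContours((l==k).astype(np.uint8),0,1)[0],key=len)[:,0]+[281,155]
q=np.array([onz(*p,100,K,M)[:2] for p in c],np.float32);print(cv2.minEnclosingCircle(q))
E
```

```text
[491.43475869 -28.54353996 100.        ] [484.69252648 -14.53983429 100.        ] 15.542247835692502 flat world deg 25.708981409241193
axis from chord [483.10809291 -23.92758893]
[   0    0   80   80 6223]
((484.56072998046875, -23.960044860839844), 49.93645095825195)
```

Flat is at world ≈ 25.7° (spindle ≈ 0.47 rad), with its axis ≈ (484,-23.4). I'll turn +153°. For joint-6 room I first wind the tool clockwise 243° so its y line lies on the flat's normal, then descend to tip height z≈67.

Request:
play_rows:
  rows:
    - [0,0,0,0,0,0.07,0.6]
    - [0,0,0,0,0,0.07,0.6]
    - [0,0,0,0,0,0.07,0.6]
    - [0,0,0,0,0,0.07,0.6]
    - [0,0,0,0,0,0.07,0.6]
    - [0,0,0,0,0,0.07,0.6]
    - [0,0,0,0,0,0.07,0.6]
    - [0,0,0,0,0,0.07,0.6]
    - [0,0,0,0,0,0.07,0.6]
    - [0,0,0,0,0,0.07,0.6]
    - [0,0,0,0,0,0.07,0.6]
    - [0,0,0,0,0,0.07,0.6]

```text
clock: 12.05
position: [485.3, -24.3, 207.3]
tool_rot: [[0.219, 0.976, 0.005], [0.976, -0.219, 0.001], [0.002, 0.005, -1.0]]
force: [0.1, -0.1, -0.3]
grip_width: 54.8
grasp_force: 0.0
```

Request:
play_rows:
  rows:
    - [0,0,0,0,0,0.07,0.6]
    - [0,0,0,0,0,0.07,0.6]
    - [0,0,0,0,0,0.07,0.6]
    - [0,0,0,0,0,0.07,0.6]
    - [0,0,0,0,0,0.07,0.6]
    - [0,0,0,0,0,0.07,0.6]
    - [0,0,0,0,0,0.07,0.6]
    - [0,0,0,0,0,0.07,0.6]
    - [0,0,0,0,0,0.07,0.6]
    - [0,0,0,0,0,0.07,0.6]
    - [0,0,0,0,0,0.07,0.6]
    - [0,0,0,0,0,0.07,0.6]

```text
clock: 13.25
position: [485.3, -24.3, 207.3]
tool_rot: [[0.917, -0.398, 0.005], [-0.398, -0.917, 0.001], [0.005, -0.003, -1.0]]
force: [0.6, 0.1, 0.1]
grip_width: 55.1
grasp_force: 0.0
```

Request:
play_rows:
  rows:
    - [0,0,0,0,0,0.07,0.6]
    - [0,0,0,0,0,0.07,0.6]
    - [0,0,0,0,0,0.07,0.6]
    - [0,0,0,0,0,0.07,0.6]
    - [0,0,0,0,0,0.064,0.6]
    - [0,0,0,0,0,0,0.6]
    - [0,0,0,0,0,0,0.6]

```text
clock: 13.95
position: [484.7, -24.2, 206.2]
tool_rot: [[0.435, -0.9, 0.003], [-0.9, -0.435, 0.001], [0.001, -0.003, -1.0]]
force: [0.2, -0.1, -0.3]
grip_width: 55.4
grasp_force: 0.0
```

```bash
python3 - <<'E'
from h import *
s=ctrl.state();R=s["tool_rot"];print(s["position"],R.round(3).tolist(),s["joint_pos"].round(1),"yaw y",np.degrees(np.arctan2(R[1,1],R[0,1])))
im,d,K,M=cam("wrist");np.savez("w4.npz",im=im,d=d,K=K,M=M);P=cloud(d,K,M);z=P[...,2]
m=(abs(P[...,0]-484)<25)&(abs(P[...,1]+24)<25)&(z>94)&(z<106);q=P[m];print(m.sum(),np.median(z[m]) if m.any() else 0,cv2.minEnclosingCircle(q[:,:2].astype(np.float32)))
# D-chord: principal min-width direction
r=cv2.minAreaRect(q[:,:2].astype(np.float32));print(r, "centroid",q.mean(0))
E
```

```text
[484.70632661 -24.23718083 206.20230118] [[0.435, -0.9, 0.003], [-0.9, -0.435, 0.001], [0.001, -0.003, -1.0]] [-1.200e+01  1.640e+01  9.540e+01  1.000e-01  6.800e+01  1.422e+02] yaw y -154.19087953206497
280 99.4340506496263 ((485.17401123046875, -23.95013427734375), 9.02033805847168)
((483.9663391113281, -24.5589599609375), (13.394620895385742, 17.454055786132812), 25.5097599029541) centroid [484.56473375 -24.78389939  99.26643684]
```

Request:
play_rows:
  rows:
    - [0,0.011,0.3,0,0,0,0.5]
    - [0,0,0.3,0,0,0,0.5]
    - [0,0,0.3,0,0,0,0.4]
    - [0,0,0.3,0,0,0,0.4]
    - [0,0,0.18,0,0,0,0.4]
    - [0,0,0,0,0,0,0.4]
    - [0,0,0,0,0,0,0]
    - [0,0,0,0,0,0,0]
    - [0,0,0,0,0,0,0]
    - [0,0,0,0,0,0,0]
    - [0,0,0,0,0,0,0]
    - [0,0,0,0,0,0,0]
  newtons: 25

```text
clock: 15.2
position: [484.9, -24.1, 67.7]
tool_rot: [[0.432, -0.902, 0.005], [-0.902, -0.432, 0.002], [0.001, -0.005, -1.0]]
force: [5.4, 3.7, -0.1]
grip_width: 14.0
grasp_force: 25.0
```

Width 14.0 with 25 N, so the flat is pinched. Turning +153°.

Request:
play_rows:
  rows:
    - [0,-0.012,0,0,0,0,0]
    - [0.002,0,0,0,0,-0.03,0]
    - [0.002,0,0,0,0,-0.06,0]
    - [0.0026,0,0,0,0,-0.07,0]
    - [0.0026,0,0,0,0,-0.07,0]
    - [0.0026,0,0,0,0,-0.07,0]
    - [0.0026,0,0,0,0,-0.07,0]
    - [0.0026,0,0,0,0,-0.07,0]
    - [0.0026,0,0,0,0,-0.07,0]
    - [0.0026,0,0,0,0,-0.07,0]

```text
clock: 16.2
position: [486.8, -24.6, 67.7]
tool_rot: [[0.995, 0.096, 0.003], [0.096, -0.995, 0.002], [0.003, -0.002, -1.0]]
force: [2.2, 5.2, 4.8]
grip_width: 13.8
grasp_force: 25.0
```

Request:
play_rows:
  rows:
    - [0.0026,0,0,0,0,-0.07,0]
    - [0.0026,0,0,0,0,-0.07,0]
    - [0.0026,0,0,0,0,-0.07,0]
    - [0.0026,0,0,0,0,-0.07,0]
    - [0.0026,0,0,0,0,-0.07,0]
    - [0.0026,0,0,0,0,-0.07,0]
    - [0.0026,0,0,0,0,-0.07,0]
    - [0.0026,0,0,0,0,-0.07,0]
    - [0.0026,0,0,0,0,-0.07,0]
    - [0.002,0,0,0,0,-0.065,0]
    - [0,0,0,0,0,0,0]
    - [0,0,0,0,0,0,0]

```text
clock: 17.4
position: [487.9, -22.7, 67.7]
tool_rot: [[0.024, 1.0, 0.002], [1.0, -0.024, 0.003], [0.003, 0.002, -1.0]]
force: [0.5, 5.7, 7.5]
grip_width: 14.4
grasp_force: 25.0
```

```bash
python3 - <<'E'
from h import *
s=ctrl.state();R=s["tool_rot"];print(s["position"],s["force"],s["grip_width"],s["joint_pos"].round(1),"yaw y",np.degrees(np.arctan2(R[1,1],R[0,1])))
E
```

```text
[487.90408006 -22.66520202  67.713243  ] [0.52848114 5.66553294 7.54320928] 14.423225980010889 [-11.8  27.  104.8   0.2  48.1 -10.5] yaw y -1.3979401044748296
```

Step 2 should be met: yaw -1.4°, flat gripped with 25 N for over 0.2 s. In TCP coordinates the axis is ≈ (486.2,-22.7). Release, lift and go above the collar.

Request:
play_rows:
  rows:
    - [0,0,0,0,0,0,0.4]
    - [0,0,0,0,0,0,0.4]
    - [0,0,0,0,0,0,0.4]
    - [0,0,-0.2,0,0,0,0.5]
    - [0,0,-0.4,0,0,0.06,0.7]
    - [0,0,-0.4,0,0,0.07,0.7]
    - [0,0,-0.4,0,0,0.07,0.7]
    - [0,0,-0.1,0,0,0.07,0.7]
    - [0,0,0,0,0,0.07,0.7]
    - [0,0,0,0,0,0.07,0.7]
    - [0,0,0,0,0,0.07,0.7]
    - [0,0,0,0,0,0.07,0.7]

```text
clock: 18.6
position: [487.1, -24.0, 216.4]
tool_rot: [[0.926, 0.378, -0.0], [0.378, -0.926, 0.001], [0.0, -0.002, -1.0]]
force: [1.4, -0.5, 0.5]
grip_width: 64.3
grasp_force: 0.0
```

Request:
play_rows:
  rows:
    - [-0.24,0.3,0,0,0,0,0.7]
    - [-0.24,0.3,0,0,0,0,0.7]
    - [-0.24,0.3,0,0,0,0,0.7]
    - [-0.24,0.3,0,0,0,0,0.7]
    - [-0.24,0.3,0,0,0,0,0.7]
    - [-0.24,0.3,0,0,0,0,0.7]
    - [-0.24,0.3,0,0,0,0,0.7]
    - [-0.24,0.3,0,0,0,0,0.7]
    - [0,0,0.3,0,0,0,0.7]
    - [0,0,0.3,0,0,0,0.7]
    - [0,0,0,0,0,0,0.7]
    - [0,0,0,0,0,0,0.7]

```text
clock: 19.8
position: [402.2, -319.1, 156.3]
tool_rot: [[0.923, 0.384, -0.001], [0.384, -0.923, 0.002], [0.0, -0.002, -1.0]]
force: [-0.4, -0.1, -0.0]
grip_width: 64.5
grasp_force: 0.0
```

```bash
python3 - <<'E'
from lid import *
lid()
s=ctrl.state();R=s["tool_rot"];print(s["position"],R.round(3).tolist(),s["joint_pos"].round(1))
im,d,K,M=cam("wrist");np.savez("w5.npz",im=im,d=d,K=K,M=M);cv2.imwrite("pics/w5.png",im);P=cloud(d,K,M);z=P[...,2]
m=(abs(P[...,0]-400)<60)&(abs(P[...,1]+320)<60)&(z>22)&(z<30);q=P[m];print(m.sum(),np.median(z[m]),cv2.minEnclosingCircle(q[:,:2].astype(np.float32)))
t,_,Kt,Mt=cam("top")
E
```

```text
lid deg 103.8597122974594 yaw -1.4622669948482256 inner face y at hinge height 83.270658291054 2.243382093531363 3323
[ 402.72285172 -319.5146805   157.18075093] [[0.923, 0.384, 0.001], [0.384, -0.923, 0.0], [0.001, -0.0, -1.0]] [-47.   22.3  95.    0.1  62.6  20.4]
968 25.712188080427836 ((402.44189453125, -318.9327697753906), 20.003902435302734)
```

View pics/w5.png

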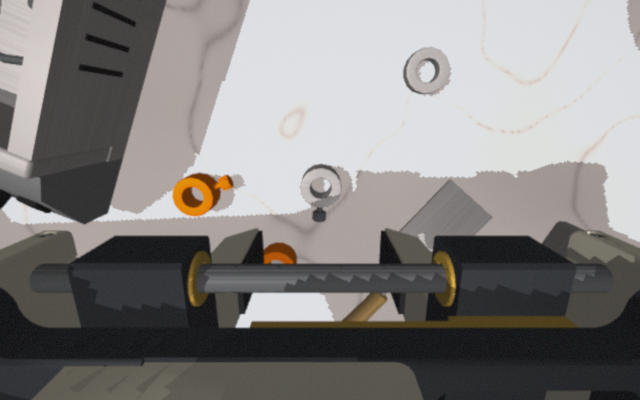

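Wrist view: the grey collar at (320,185) with its dark screw head at (319,214), centred between the fingers. The look-alikes at (195,194) and (279,256) are clear of them. Measuring the screw direction.

```bash
python3 - <<'E'
from h import *
f=np.load("w5.npz");im,d,K,M=f["im"],f["d"],f["K"],f["M"];P=cloud(d,K,M);z=P[...,2]
m=np.zeros(z.shape,bool);m[204:226,305:335]=1;m&=(im.max(2)<90);v,u=np.nonzero(m);print(len(u),u.min(),u.max(),v.min(),v.max(),np.nanmedian(z[m]),np.nanmax(z[m]))
h=onz(u.mean(),v.mean(),16,K,M)
m2=(abs(P[...,0]-402)<30)&(abs(P[...,1]+319)<30)&(z>22)&(z<30);q=P[m2];c,r=cv2.minEnclosingCircle(q[:,:2].astype(np.float32))
b=(h[:2]-c);print(h,c,"len",np.hypot(*b),"screw deg",np.degrees(np.arctan2(b[1],b[0])),"via depth",np.nanmedian(P[m],0))
b=np.nanmedian(P[m],0)[:2]-c;print(np.degrees(np.arctan2(b[1],b[0])))
v2,u2=np.nonzero(m2);print("mean", q.mean(0))
E
```

```text
145 313 325 208 221 18.119853337793586 20.413392913401083
[ 373.2951608  -329.04169281   16.        ] (402.44189453125, -318.9327697753906) len 30.84999857860142 screw deg -160.8719875606063 via depth [ 374.05024887 -328.70827464   18.11985334]
-161.00094308191927
mean [ 403.23106175 -318.59922184   25.62406753]
```

Request:
play_rows:
  rows:
    - [0.004,-0.006,0.3,0,0,0.03,0.75]
    - [0,0,0.3,0,0,0,0.75]
    - [0,0,0.3,0,0,0,0.75]
    - [0,0,0.3,0,0,0,0.75]
    - [0,0,0.2,0,0,0,0.75]
    - [0,0,0.12,0,0,0,0.75]
    - [0,0,0,0,0,0,0.75]
    - [0,0,0,0,0,0,0.75]
  newtons: 30

```text
clock: 20.75
position: [403.1, -318.7, 5.1]
tool_rot: [[0.946, 0.325, 0.001], [0.325, -0.946, 0.0], [0.001, 0.0, -1.0]]
force: [-0.1, 0.1, 0.0]
grip_width: 69.2
grasp_force: 0.0
```

Request:
play_rows:
  rows:
    - [0,0,0,0,0,0,0.5]
    - [0,0,0,0,0,0,0.4]
    - [0,0,0,0,0,0,0.3]
    - [0,0,0,0,0,0,0.2]
    - [0,0,0,0,0,0,0.2]
    - [0,0,0,0,0,0,0.2]
    - [0,0,0,0,0,0,0.2]
    - [0,0,0,0,0,0,0.2]

```text
clock: 21.55
position: [402.5, -318.3, 4.4]
tool_rot: [[0.946, 0.325, 0.0], [0.325, -0.946, 0.001], [0.001, -0.001, -1.0]]
force: [-1.5, -0.4, 5.8]
grip_width: 38.8
grasp_force: 30.0
```

Collar gripped at 38.8 mm. Lift, align the screw towards the panel and carry it over.

Request:
play_rows:
  rows:
    - [0,0,-0.2,0,0,0,0.2]
    - [0,0,-0.4,0,0,0,0.2]
    - [0,0,-0.4,0,0,0,0.2]
    - [0,0,-0.4,0,0,0,0.2]
    - [0,0,-0.2,0,0,0.05,0.2]
    - [0,0,0,0,0,0.06,0.2]
    - [0,0,0,0,0,0.06,0.2]
    - [0.085,-0.33,0,0,0,0,0.2]
    - [0.085,-0.33,0,0,0,0,0.2]
    - [0.085,-0.33,0,0,0,0,0.2]
    - [0.085,-0.33,0,0,0,0,0.2]
    - [0.085,-0.33,0,0,0,0,0.2]

```text
clock: 22.75
position: [448.6, -153.0, 163.6]
tool_rot: [[1.0, -0.025, -0.001], [-0.025, -1.0, 0.002], [-0.001, -0.002, -1.0]]
force: [-0.1, 0.2, -3.0]
grip_width: 39.2
grasp_force: 30.0
```

Request:
play_rows:
  rows:
    - [0.085,-0.33,0,0,0,0,0.2]
    - [0.085,-0.33,0,0,0,0,0.2]
    - [0.085,-0.33,0,0,0,0,0.2]
    - [0,0,0,0,0,0,0.2]
    - [0,0,0,0,0,0,0.2]
    - [0,0,0,0,0,0,0.2]

```text
clock: 23.35
position: [476.5, -56.8, 164.0]
tool_rot: [[1.0, -0.025, -0.001], [-0.025, -1.0, 0.001], [-0.001, -0.001, -1.0]]
force: [-0.9, 0.4, -2.4]
grip_width: 39.2
grasp_force: 30.0
```

```bash
python3 - <<'E'
from h import *
s=ctrl.state();R=s["tool_rot"];print(s["position"],R.round(4).tolist(),s["grip_width"],s["grasp_force"],s["force"])
im,d,K,M=cam("side");np.savez("s6.npz",im=im,d=d,K=K,M=M);P=cloud(d,K,M)
# project expected collar & shaft into side view
W=np.linalg.inv(M)
def pr(p): c=W[:3,:3]@p+W[:3,3]; c=K@c; return (c[:2]/c[2]).round(1)
t=np.array(s["position"]);print(pr(t-[0,0,0]),pr(np.array([486,-22.7,100])))
a=pr(t);u0,v0=int(a[0]),int(a[1])
cv2.imwrite("pics/s6c.png",cv2.resize(im[v0-50:v0+50,u0-60:u0+60],None,fx=6,fy=6,interpolation=cv2.INTER_CUBIC));print(u0,v0)
im,d,K,M=cam("wrist");np.savez("w6.npz",im=im,d=d,K=K,M=M)
E
```

```text
[476.46581947 -56.79921821 164.04132237] [[0.9997, -0.0252, -0.0009], [-0.0252, -0.9997, 0.0015], [-0.001, -0.0015, -1.0]] 39.219751244765504 29.99936534150038 [-0.92519099  0.3701159  -2.42118327]
[354.8 198.7] [348.4 210.6]
354 198
```

View pics/s6c.png

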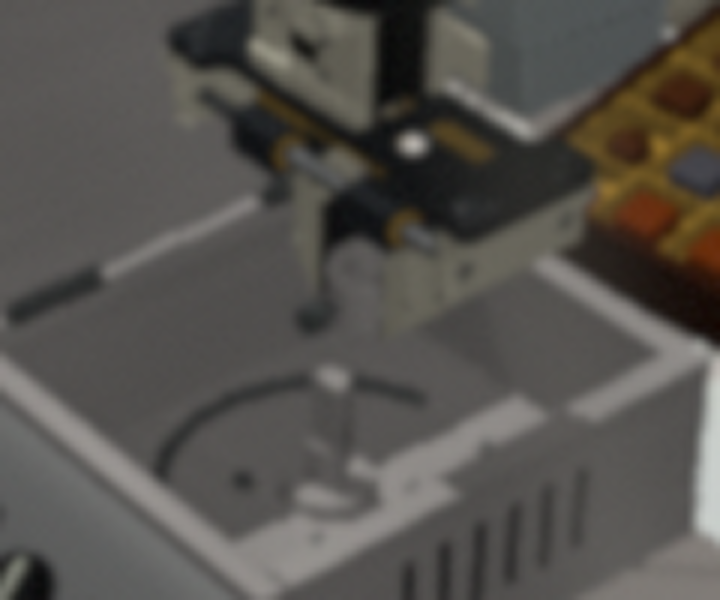

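Side crop: the collar is held with its screw towards the panel, and the spindle is free below it. Next: centre over the axis and come down to just above the shaft end.

Request:
play_rows:
  rows:
    - [0.041,-0.172,0,0,0,0,0.2]
    - [0.041,-0.172,0,0,0,0,0.2]
    - [0,0,0.2,0,0,0,0.2]
    - [0,0,0.2,0,0,0,0.2]
    - [0,0,0.16,0,0,0,0.2]
    - [0,0,0,0,0,0,0.2]
    - [0,0,0,0,0,0,0.2]
    - [0,0,0,0,0,0,0.2]

```text
clock: 24.25
position: [486.6, -22.4, 109.4]
tool_rot: [[1.0, -0.025, 0.002], [-0.025, -1.0, 0.001], [0.002, -0.001, -1.0]]
force: [-0.6, 0.0, -3.7]
grip_width: 39.4
grasp_force: 30.0
```

```bash
python3 - <<'E'
from h import *
for _ in range(3):
    s=ctrl.state();print(s["position"],s["force"].round(2),s["moment"].round(2),s["grip_width"]); im,d,K,M=cam("side")
E
```

```text
[486.59752894 -22.43858884 109.42581049] [-0.6   0.04 -3.65] [-0.03  0.19 -0.01] 39.38933860921665
[486.60621084 -22.37072335 109.47542334] [ 0.1   0.26 -2.08] [-0.06  0.21 -0.02] 39.58386954103338
[486.52291108 -22.24131898 109.41466806] [-0.39 -0.03 -3.22] [-0.03  0.14 -0.02] 39.09775496313023
```

Request:
play_rows:
  rows:
    - [-0.012,0.004,0,0,0,0,0.2]
    - [0,0,0.05,0,0,0,0.2]
    - [0,0,0.04,0,0,0,0.2]
    - [0,0,0.03,0,0,0,0.2]
    - [0,0,0,0,0,0,0.2]
    - [0,0,0,0,0,0,0.2]

```text
clock: 25.0
position: [484.8, -22.3, 96.3]
tool_rot: [[1.0, -0.025, 0.0], [-0.025, -1.0, 0.002], [-0.0, -0.002, -1.0]]
force: [1.8, -0.3, -3.8]
grip_width: 39.0
grasp_force: 30.0
```

It went on without resistance. Continuing down to flush.

Request:
play_rows:
  rows:
    - [0.006,0,0.04,0,0,0,0.2]
    - [0,0,0.04,0,0,0,0.2]
    - [0,0,0.04,0,0,0,0.2]
    - [0,0,0.04,0,0,0,0.2]
    - [0,0,0.018,0,0,0,0.2]
    - [0,0,0,0,0,0,0.2]
    - [0,0,0,0,0,0,0.2]
    - [0,0,0,0,0,0,0.2]

```text
clock: 25.8
position: [485.4, -22.2, 78.8]
tool_rot: [[1.0, -0.025, 0.0], [-0.025, -1.0, 0.002], [0.0, -0.002, -1.0]]
force: [0.1, 0.5, -2.3]
grip_width: 39.2
grasp_force: 30.0
```

```bash
python3 - <<'E'
from lid import *
lid()
s=ctrl.state();R=s["tool_rot"];print(s["position"],R.round(4).tolist(),s["force"].round(2),s["moment"].round(2),s["grip_width"],s["grasp_force"],s["joint_vel"].round(2))
im,d,K,M=cam("side");W=np.linalg.inv(M);c=K@(W[:3,:3]@np.array([485,-22,100])+W[:3,3]);u,v=(c[:2]/c[2]).astype(int)
a=cv2.resize(im[v-35:v+35,u-45:u+45],None,fx=4.4,fy=4.4,interpolation=cv2.INTER_CUBIC)
w=cam("wrist")[0];b=cv2.resize(w[150:310,215:425],None,fx=1.9,fy=1.9,interpolation=cv2.INTER_CUBIC);h=min(len(a),len(b));cv2.imwrite("pics/fin.png",np.hstack([a[:h],b[:h]]))
E
```

```text
lid deg 103.81540706897147 yaw -1.3020914316832182 inner face y at hinge height 83.57341401433541 2.333705778176102 2804
[485.40014674 -22.21765355  78.84345791] [[0.9997, -0.0247, 0.0003], [-0.0247, -0.9997, 0.0015], [0.0003, -0.0015, -1.0]] [ 0.31 -0.23 -2.75] [-0.1   0.16 -0.01] 39.46871034617533 29.999483738502022 [-0.04 -0.02 -0.04 -0.03 -0.09 -0.03]
```

View pics/fin.png

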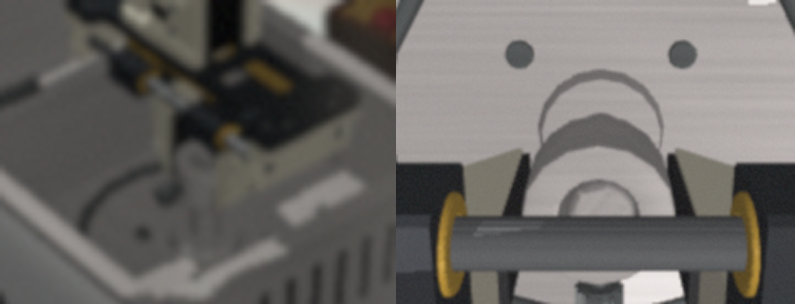

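The final picture shows the shaft seated in the collar's bore with the tops level, and the screw at the panel side. One depth check for flushness, then hand in.

```bash
python3 - <<'E'
from h import *
im,d,K,M=cam("wrist");P=cloud(d,K,M);z=P[...,2]
r=np.hypot(P[...,0]-485.2,P[...,1]+22.5)
a=(r<7)&(z>85)&(z<115);b=(r>12.5)&(r<17)&(z>85)&(z<115)
print(a.sum(),np.median(z[a]),b.sum(),np.median(z[b]),[np.percentile(z[b],p).round(1) for p in(10,90)])
if b.sum()>50 and abs(np.median(z[a])-np.median(z[b]))<2.5: print(ctrl.sign_off())
E
```

```text
265 99.87350684036991 894 100.31965628913046 [np.float64(99.6), np.float64(101.1)]
the job is handed in; nothing more can be done
None
```

The job is handed in; the judge's verdict isn't shown to me. The lid stands at about 104°, the flat was turned to face the front panel, and the collar is held on the shaft, flush to about 0.5 mm, with its thumbscrew turned to the panel over the flat.

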